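# Park the syringe pump's barrel clamp and load the syringe

## Robot

A 6-joint arm with a two-finger parallel gripper is mounted at the origin on the work surface. World frame = base frame: x ahead of the robot, y to its left, z up, the work surface at z = 0. Lengths are in m, angles in rad, forces in N, time in s.
With the tool pointing down it reaches from about 0.3 to 0.85 m from the base axis. Payload 4.2 kg.
Tool frame: the origin (TCP) lies at the very end of the fingers, on their centre line; the grasp point (between the pads) lies 19 mm behind it; z points along the fingers, y is the line along which they close (so a half turn about z gives the same grasp; the last joint's range is limited). The gripper opens to 91 mm and grips with 3 to 60 N. Pads are 32 mm wide; open, the fingers measure 118 mm over their backs; the gripper's body (76 mm by 178 mm) begins 60 mm behind the grasp point.
Start: joints at [1.224, 0.32, 1.565, -0, 1.257, -0.02], TCP at [0.185, 0.545, 0.214] pointing down, gripper open.
Joint ranges: [-3.11, 3.11], [-0.84, 2.01], [0.21, 2.61], [-1.34, 4.49], [0.05, 2.63], [-2.56, 2.56]. Speed limits (rad/s): [2.57, 2.57, 3.14, 3.14, 3.14, 3.14].

## Interface

Orientations are given as a unit quaternion [w, x, y, z].
In Python, from station import monitor, imaging, arm gives the robot as it stands. The module is installed in compiled form; this text tells all that it offers.
- The arm moves only by the tool send_rows, never from a script. Its argument "deltas" is one flat list of numbers, 7 for each row, row after row: the opening, from 0 (shut) to 1 (fully open), then the shift along the tool's x, y, z in cm, then the turn, a rotation vector about the tool's x, y, z in degrees. In form: [hand, x, y, z, rx, ry, rz, hand, x, y, z, rx, ry, rz, ...]. A call has 1 to 12 rows; each row shifts and turns the commanded pose from where the row before left it, along the tool's axes as they then stand; what a row does not reach is not made up. A row lasts 1/8 s, in which the tool goes at most 62.5 mm and 10.7 degrees, less where a joint would pass 70% of its speed; a pose out of reach is approached as far as the arm can. A call with a gripper value outside its range is refused whole. The fingers move at their own pace and stop on an object; "grip_force" is the grip in N (left out, the last holds). Time passes only in rows, so rows that do not move let the fingers close. It gives the time, the measured TCP pose, the force, the opening and the grip force at its end, in the units of the state.
- monitor.sense(): the state, without advancing time (a new reading comes with each control period).
- imaging.snapshot(name): name is "scene" or "top" or "wrist"; returns a dict with "frame" (400x640x3 uint8, red, green, blue), "K" (3x3 intrinsics, pixels), "T" (4x4, takes a point from camera to world coordinates). Camera axes: x right, y down, z forward; pixel columns grow to the right and rows downward; lengths in m; the calibration is good to about 2 mm. A picture is of the moment at which its call begins. There is no depth.
- arm.hand_in(): hands the job in; it is judged then, once.
The state is a dict: "t": time; "q": joint angles; "dq": joint speeds; "tau": joint torques, N m; "tcp_pos": TCP position; "tool_rot": TCP orientation; "ft_force": force on the tool from outside, world axes, zero at the start; "torque": the same for the moment, N m; "grip_width": finger opening in m; "gripper_force": force on a finger pad.
Only numpy, scipy, OpenCV 4.12 (cv2) and the standard library are available. Lean on these libraries where they do the work, as an engineer would, in place of code of your own. Each camera call takes 0.05 s, during which the arm holds its last target. There are 200 camera calls.

## Task

Get the syringe pump ready for the next infusion: pull the blue sprung barrel clamp up and twist it clockwise until it drops into its rest notch and stays parked there by itself, then lay the big syringe in the pump's cradle, nozzle away from the pusher, with its flange pressed down behind the yellow sprung retainer. Leave the clamp parked (I will connect the line and close it myself), let go of everything, do not shift the pusher, and do not disturb the other things on the bench.

Things in the scene. Friction and masses are not known exactly. Their poses are not given: they have to be found in the camera images.
- pump: white bench syringe pump, 290 (y) x 160 (x) x 60 mm, mechanism on top (clamp grip highest, 155 mm). Origin: centre of its underside, on the bench. x from the low key console to the back; y along the syringe axis to the nozzle end; z up. Syringe axis: x = 15 mm, 110 mm above the bench. Aluminium holder block on the +y half (top at 84 mm, 26 mm below the axis), guide rods and pusher on the -y half
- cradle (a point): seat point, in the pump's axes, on the syringe axis: where the centre of the flange's nozzle-side face comes when seated. Two 45 degree V saddles carry the barrel 8 to 15 and 75 to 112 mm to +y of it, 28 mm wide, tops 9 mm below the axis; between them is a free window for fingers. A fixed U plate 0 to 6 mm to +y (prongs 19 to 29 mm either side of the axis, up to 4 mm above it) stops the flange
- retainer (a joint): yellow sprung flange retainer, a U fork 5 mm thick with prongs 19 to 29 mm either side of the axis, open between for the plunger rod. Slides along the pump's -y: 0 = shut (0.5 mm from the fixed plate), limit 0.014 m; spring 2.2 N shut, 4.7 N at the limit. Reads about 0.0035 with the 4 mm flange in place
- retainer_lip (a point): on the retainer: top of the upright part of its +y face, 4 mm above the axis, 0.5 mm to -y of cradle when shut. From here both prongs flare up and back (to -y) at 40 degrees from vertical, to 16 mm above the axis and 10 mm back: a flange pressed down on the flare 0 to 8 mm to -y of the fixed plate, or pushed to -y against it, forces the retainer open and slips into the gap
- clamp_grip (a point): centre of the blue finger grip on the barrel clamp's vertical turning axis, 144 mm above the bench when down. Axes turn with the clamp: grip bar 36 (x) x 12 (y) x 22 mm high, on an arm 12 mm wide and high that reaches 57 mm to -x, underside 23 mm below this point. Down, the arm lies across the cradle and its axes match the pump's; parked it points to the pump's +y, clear of the cradle
- clamp_lift (a joint): height of the clamp (m), limit 0.027; 0 = down. Its axis is 42 mm to +x of the syringe axis, 95 mm to +y of cradle. A spring pulls it down with 6 to 9 N. The brass cross-pin leaves the straight slot of the steel collar at 0.018: pull at least that high before turning. Reads about 0.014 resting in the notch
- clamp_twist (a joint): turn of the clamp (rad), positive clockwise seen from above, limits -0.06 and 1.62; 0 = over the cradle, held there by the slot until lifted. The V rest notch at 1.40 (80 degrees) catches the pin if it is let down within about 0.4 of it, and the spring holds it there. Turns easily (0.02 N m)
- pusher_face (a point): centre of the aluminium pusher block's face, on the syringe axis, looking towards the flange (+y). The block is 26 mm thick and reaches 137 mm above the bench
- pusher (a joint): place of the pusher on its rods (m), held by a stiff lead screw: its face is 62 mm + this value to -y of cradle, so it always clears the seated syringe's thumb plate, which ends 51 mm to -y
- syringe: the big 60 mL syringe, loose, 0.06 to 0.13 kg, 177 mm long, lying with its flange wings level. Origin on the barrel axis at its balance point, 38 mm from the flange (grip here), 14.5 mm above the bench as it lies. y towards the nozzle, z up. Clear barrel 29 mm diameter, y -38 to 76 mm, white and orange bands, nozzle to 88; blue plunger rod 19 mm across and 29 mm thumb plate back to -89
- flange (a point): on the big syringe: centre of the white flange's nozzle-side face, on the barrel axis. The flange is 54 mm wide (x), 29 mm high (z) and 4 mm thick, on the -y side of this point
- nozzle (a point): tip of the big syringe's nozzle
- small_syringe: bystander, loose: a 20 mL syringe with a green band, 116 mm long along its y, barrel 20 mm diameter, flange 34 mm wide; origin on its axis 10 mm above the bench. Not for this pump
- saline: bystander, loose: white bottle with a blue cap, 54 mm diameter, 115 mm high, standing; origin at the centre of its underside
- reel: bystander, loose: red reel, 56 mm diameter, 22 mm high, beside the nozzle end of the pump; origin at the centre of its underside
- pipette_stand: bystander, loose, tall: grey pipette stand, 287 mm high, 114 mm over the three pipettes that hang round its column (base 90 mm diameter), standing between the syringes and the pump, towards the back; origin at the centre of its underside. It tips over if struck
Things that resemble listed ones, but are neither listed nor needed, are in the scene too. What is shaped like the syringe but brown, purple or red is not meant.

How it is judged:
By the outcome, as a careful person would: the job done as asked, in the order asked, and still so for the second after the job is handed in, with the robot touching nothing.
It also fails if it takes over 64 s, if anything falls off the work surface, if the arm or the gripper's body presses on something with over 40 N, if the wrist force passes 120 N, or if a joint passes its speed limit or range.

## Working session

There is one attempt and no reset: what is moved stays moved. The work goes in short steps, Python scripts to look and compute and a tool call to move; the robot and the scene stay as the last step left them, time stands still between calls to the robot, and variables do not carry over. Pictures are saved under pics/ and viewed, at most 10 in all, crops included, and the job is handed in when it is done.

Besides the shell and the picture viewer there is one more tool, called after "Emit:" as a command line: name --argument value ..., lists and objects as JSON in quotes. send_rows: Moves the arm, as the interface text tells. Its arguments: {"type":"object","properties":{"deltas":{"type":"array"},"grip_force":{"type":"number"}},"required":["deltas"]}

```bash
mkdir -p pics
cat > h.py <<'E'
import numpy as np,cv2
from station import monitor,imaging,arm
def shot(cam,name):
    s=imaging.snapshot(cam); cv2.imwrite(f'pics/{name}.png',s['frame'][:,:,::-1]); np.savez(f'pics/{name}.npz',K=s['K'],T=s['T'],f=s['frame']); return s
def proj(s,P):
    P=np.atleast_2d(P); T=np.linalg.inv(s['T']); c=P@T[:3,:3].T+T[:3,3]; u=c@np.array(s['K']).T; return u[:,:2]/u[:,2:]
def ray(s,u,v,z):
    d=s['T'][:3,:3]@np.linalg.solve(s['K'],[u,v,1.]); o=s['T'][:3,3]; return o+d*(z-o[2])/d[2]
E
python3 - <<'E'
from h import *
for c in('scene','top'):
    s=shot(c,c+'0'); print(c,s['K'].round(1).tolist(),s['T'].round(3).tolist())
st=monitor.sense(); print(st['tcp_pos'],st['tool_rot'],st['grip_width'],st['t'])
E
```

```text
scene [[434.1, 0.0, 322.5], [0.0, 434.1, 193.3], [0.0, 0.0, 1.0]] [[0.865, 0.368, -0.342, 1.004], [0.502, -0.647, 0.574, -0.899], [-0.01, -0.668, -0.744, 1.134], [0.0, 0.0, 0.0, 1.0]]
top [[507.3, 0.0, 316.1], [0.0, 507.3, 198.5], [0.0, 0.0, 1.0]] [[-0.024, -0.993, 0.116, 0.385], [-1.0, 0.024, 0.003, -0.104], [-0.006, -0.116, -0.993, 1.547], [0.0, 0.0, 0.0, 1.0]]
[0.18441807 0.54413282 0.21320774] [-1.55755492e-04  1.62662094e-01  9.86681505e-01 -7.91708784e-04] 0.09130081342877948 0.1
```

View pics/top0.png

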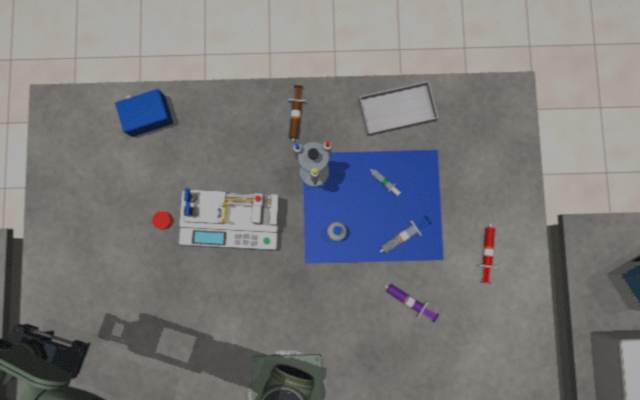

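View pics/scene0.png

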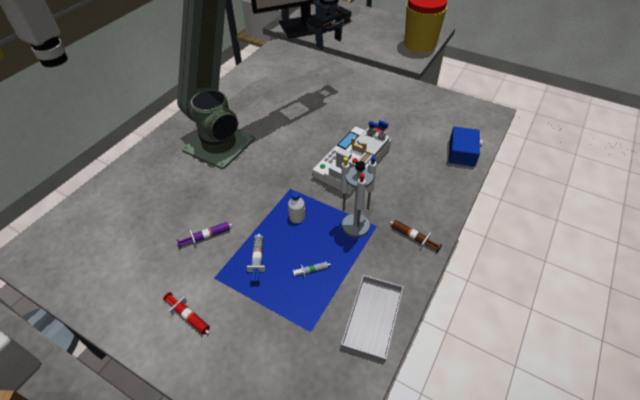

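The top view shows the pump around (230,220), with its +y end to the left and the clamp at about (187,200). The big syringe lies from nozzle (381,250) to thumb plate (427,219). The stand is at (314,160) and the reel at (162,220). I'll enlarge the two main regions to pick pixels.

Run:
```python
import cv2,numpy as np
f=cv2.imread('pics/top0.png')
a=cv2.resize(f[180:260,165:295],None,fx=6,fy=6,interpolation=cv2.INTER_CUBIC)[:,:780]
b=cv2.resize(f[205:265,370:440],None,fx=6,fy=6,interpolation=cv2.INTER_CUBIC)
cv2.imwrite('pics/c1.png',a); cv2.imwrite('pics/c2.png',b)
```

```text
(no output)
```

View pics/c1.png

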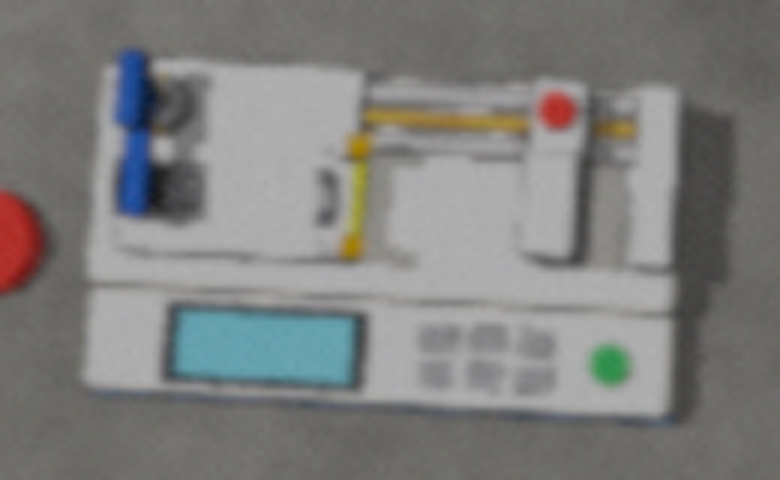

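View pics/c2.png

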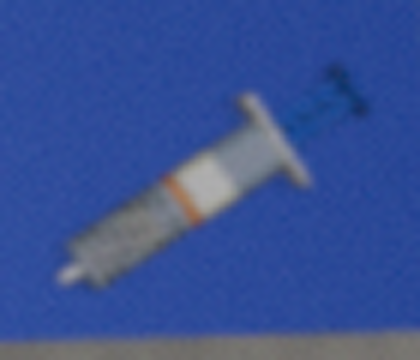

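The crops show the clamp grip centred at c1 (132,90) with its arm tip at (135,210), and the retainer prong tops at (360,146) and (352,246). In c2 the syringe flange centre is (273,140) and the nozzle tip (65,275).

Run:
```python
from h import *
s=dict(np.load('pics/top0.npz'))
g=lambda x,y,ox,oy,z: ray(s,(x+.5)/6-.5+ox,(y+.5)/6-.5+oy,z)
for n,x,y,z in[('grip',134,90,.155),('armtip',137,212,.133),('ret1',360,146,.126),('ret2',352,246,.126),('frontL',85,390,.0),('frontR',675,418,.0)]:
    print(n,g(x,y,165,180,z).round(4))
F=g(273,140,370,205,.0145);N=g(65,275,370,205,.0145);print('flange',F,'noz',N,np.linalg.norm(F-N),np.degrees(np.arctan2(*(N-F)[[1,0]])))
d=(N-F)/np.linalg.norm(N-F);print('syr',F+d*.038,N-d*.088)
for n,u,v,z in[('stand',314,155,.28),('saline',338,231,.115),('reel',162,220,.022),('small',386,182,.01)]:print(n,ray(s,u,v,z).round(3))
st=monitor.sense();from scipy.spatial.transform import Rotation as R
q=st['tool_rot'];print(R.from_quat(q[[1,2,3,0]]).as_matrix().round(3))
```

```text
grip [0.5675 0.2571 0.155 ]
armtip [0.513 0.261 0.133]
ret1 [0.5422 0.1581 0.126 ]
ret2 [0.4952 0.162  0.126 ]
frontL [0.4351 0.3213 0.    ]
frontR [0.4139 0.0223 0.    ]
flange [ 0.46768023 -0.3962486   0.0145    ] noz [ 0.40268086 -0.28915951  0.0145    ] 0.1252716691983255 121.25629931154806
syr [ 0.44796327 -0.36376411  0.0145    ] [ 0.44834118 -0.36438673  0.0145    ]
stand [ 0.644 -0.098  0.28 ]
saline [ 0.459 -0.16   0.115]
reel [0.51  0.366 0.022]
small [ 0.61  -0.315  0.01 ]
[[-0.947  0.321 -0.001]
 [ 0.321  0.947 -0.002]
 [ 0.    -0.002 -1.   ]]
```

Emit:
send_rows --deltas '[1,-4.1,-2.24,-1.17,0,0,0,1,-4.1,-2.24,-1.17,0,0,0,1,-4.1,-2.24,-1.17,0,0,0,1,-4.1,-2.24,-1.17,0,0,0,1,-4.1,-2.24,-1.17,0,0,0,1,-4.1,-2.24,-1.17,0,0,0,1,-4.1,-2.24,-1.17,0,0,0,1,-4.1,-2.24,-1.17,0,0,0,1,-4.1,-2.24,-1.17,0,0,0,1,-4.1,-2.24,-1.17,0,0,0,0.6,0,0,0,0,0,-7.35,0.6,0,0,0,0,0,-7.35]'

```text
t: 1.6
tcp_pos: [0.5013, 0.2001, 0.3305]
tool_rot: [-0.0, 0.034, 0.999, -0.0]
ft_force: [-0.0, -0.6, -0.8]
grip_width: 0.0738
gripper_force: 0.0
```

Run:
```python
from h import *
s=shot('wrist','w1'); print(s['K'].round(1).tolist(),s['T'].round(3).tolist())
st=monitor.sense();print(st['tcp_pos'],st['q'].round(3))
P=np.array([[.5685,.257,.155],[.542,.158,.126],[.495,.162,.126]]);print(proj(s,P).round(0))
```

```text
[[284.0, 0.0, 322.8], [0.0, 284.0, 201.9], [0.0, 0.0, 1.0]] [[0.069, 0.959, 0.276, 0.423], [0.998, -0.066, -0.019, 0.205], [-0.0, 0.276, -0.961, 0.501], [0.0, 0.0, 0.0, 1.0]]
[0.50105416 0.200266   0.33038402] [ 0.359  0.214  1.423  0.     1.506 -1.148]
[[370. 233.]
 [295. 212.]
 [294. 178.]]
```

View pics/w1.png

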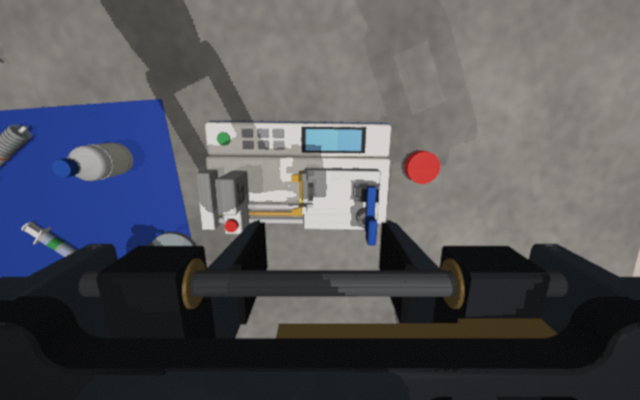

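The wrist view shows the whole pump, with the grip top at about (373,233), 3 px from the prediction. I'll zoom in for a pose fit.

Run:
```python
import cv2
f=cv2.imread('pics/w1.png')
cv2.imwrite('pics/c3.png',cv2.resize(f[115:250,195:395],None,fx=4,fy=4,interpolation=cv2.INTER_CUBIC))
```

```text
(no output)
```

View pics/c3.png

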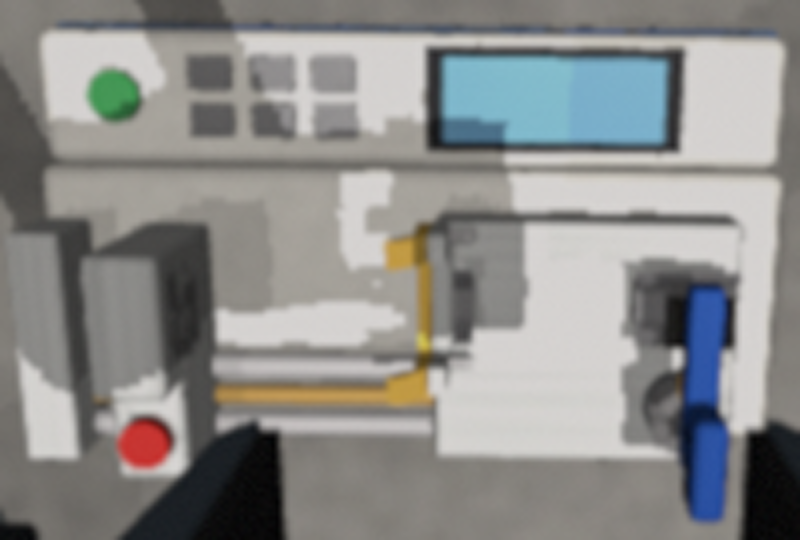

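```bash
cat > fit.py <<'E'
from h import *
from scipy.optimize import least_squares
s=dict(np.load('pics/w1.npz')); t=dict(np.load('pics/top0.npz'))
c=lambda x,y:((x+.5)/4-.5+195,(y+.5)/4-.5+115)
e=lambda x,y:((x+.5)/6-.5+165,(y+.5)/6-.5+180)
# name, cam, pixel, local(x, y, z), kind(0 abs,1 clamp-relative,2 cradle-relative), use u,v
L=[('griptop far R',s,c(724,518),(18,6,155),1,1,1),('armtip R',s,c(727,287),(-57,6,127),1,1,1),('armtip L',s,c(690,287),(-57,-6,121),1,1,1),
('grip far L',s,c(690,520),(18,-6,146),1,1,1),
('prong1 y',s,c(388,254),(15-24,-10.5,126),2,1,1),('prong2',s,c(388,392),(15+24,-10.5,126),2,1,1),
('front L',s,c(55,25),(-80,-145,0),0,0,1),('front R',s,c(775,33),(-80,145,0),0,0,1),
('stepL',s,c(46,172),(-25,-145,60),0,1,0),('stepR',s,c(780,178),(-25,145,60),0,1,0),
('T grip',t,e(133,91),(0,0,155),1,1,1),('T frontL',t,e(88,390),(-80,145,0),0,0,1),('T frontR',t,e(675,418),(-80,-145,0),0,0,1),
('T pr1',t,e(360,146),(39,-10.5,126),2,0,1),('T pr2',t,e(352,246),(-9,-10.5,126),2,0,1)]
def world(p,l):
    x,y,a=p[:3];l=np.array(l,float)/1000;return np.array([x+l[0]*np.cos(a)-l[1]*np.sin(a),y+l[0]*np.sin(a)+l[1]*np.cos(a),l[2]])
def loc(p,l,k):
    l=np.array(l,float)
    if k: l[1]+=p[3]*1000
    if k==1: l+= [57,95,0]
    return l
def res(p): return np.concatenate([(proj(C,world(p,loc(p,l,k)))[0]-px)*[a,b] for n,C,px,l,k,a,b in L])
r=least_squares(res,[.5,.17,-.07,0.0],loss='soft_l1',x_scale=[.01,.01,.01,.01])
p=r.x
if __name__=='__main__':
    print(p.round(4),np.degrees(p[2]))
    for (n,*_),d in zip(L,res(p).reshape(-1,2)): print(n,d.round(1))
    print('grip',world(p,loc(p,(0,0,144),1)),'cradle',world(p,loc(p,(15,0,110),2)))
E
python3 fit.py
```

```text
[ 0.5037  0.1606 -0.081   0.0091] -4.642950656066406
griptop far R [0.2 1.8]
armtip R [-0.8 -0.3]
armtip L [-1.  -1.4]
grip far L [-1.4 -1.7]
prong1 y [1.3 0.2]
prong2 [ 1.9 -0.3]
front L [0.  0.7]
front R [-0.   0.9]
stepL [-1.8  0. ]
stepR [1.8 0. ]
T grip [-0.8 -0.7]
T frontL [ 0.  -0.3]
T frontR [-0.   0.5]
T pr1 [ 0.  -0.1]
T pr2 [0.  0.2]
grip [0.56897584 0.25979855 0.144     ] cradle [0.51942379 0.16851003 0.11      ]
```

Emit:
send_rows --deltas '[0.5,-3.19,3.26,3,0,0,0.7,0.5,-3.19,3.26,3,0,0,0,0.5,0,0,4,0,0,0,0.5,0,0,4,0,0,0,0.5,0,0,3,0,0,0,0.5,0,0,3.1,0,0,0,0.5,0,0,0,0,0,0]' --grip_force 8

```text
t: 2.52
tcp_pos: [0.5676, 0.2603, 0.1272]
tool_rot: [-0.003, 0.042, 0.999, -0.001]
ft_force: [0.1, 0.0, 0.2]
grip_width: 0.0457
gripper_force: 0.0
```

```bash
sed -i 's/-10\.5,126/-13.3,126/g' fit.py; python3 fit.py | egrep -v '^T'
python3 - <<'E'
from h import *
s=shot('wrist','w2')
cv2.imwrite('pics/c4.png',cv2.resize(s['frame'][100:400,150:500,::-1],None,fx=2,fy=2))
st=monitor.sense();print(st['tcp_pos'],st['grip_width'])
E
```

```text
[ 0.5037  0.1606 -0.0827  0.01  ] -4.738039343996033
griptop far R [0.7 1.9]
armtip R [-0.1 -0.2]
armtip L [-0.4 -1.3]
grip far L [-0.8 -1.5]
prong1 y [-0.1  0.2]
prong2 [ 0.4 -0.3]
front L [0.  0.6]
front R [-0.  1.]
stepL [-1.8  0. ]
stepR [1.8 0. ]
grip [0.56921139 0.26053378 0.144     ] cradle [0.5195079  0.16932762 0.11      ]
[0.56901596 0.26085845 0.1292273 ] 0.04563412409152786
```

View pics/c4.png

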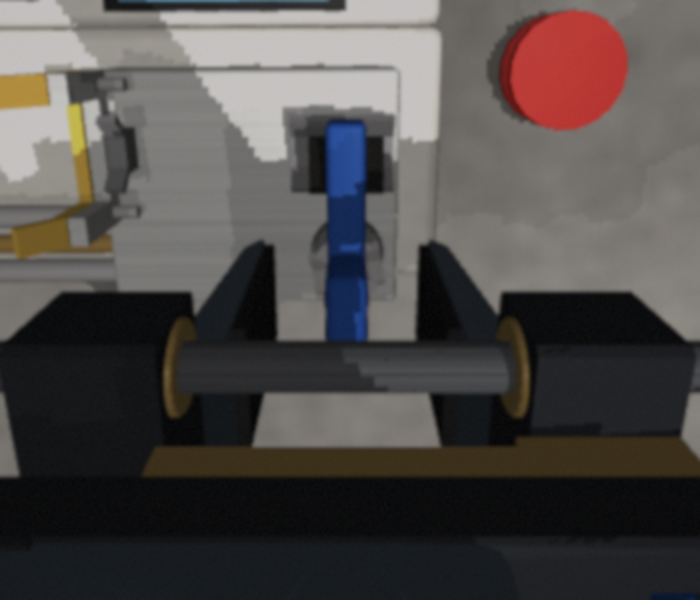

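The blue bar (c4 x≈348) sits midway between the fingers (275 and 420). I'll close, then lift.

Emit:
send_rows --deltas '[0,0,0,0,0,0,0,0,0,0,0,0,0,0,0,0,0,0,0,0,0,0,0,0,0,0,0,0,0,0,0,0,0,0,0,0,0,0,0,0,0,0]' --grip_force 30

```text
t: 3.32
tcp_pos: [0.5697, 0.2605, 0.1306]
tool_rot: [0.0, 0.041, 0.999, -0.0]
ft_force: [-0.8, -3.3, 5.4]
grip_width: 0.0117
gripper_force: 30.0
```

Emit:
send_rows --deltas '[0,0,0,-0.6,0,0,0,0,0,0,-0.6,0,0,0,0,0,0,-0.6,0,0,0,0,0,0,-0.5,0,0,0,0,0,0,0,0,0,0]'

```text
t: 3.95
tcp_pos: [0.5696, 0.2605, 0.1531]
tool_rot: [0.0, 0.041, 0.999, -0.0]
ft_force: [3.9, -3.2, -8.1]
grip_width: 0.0118
gripper_force: 30.0
```

Emit:
send_rows --deltas '[0,0,0,0,0,0,8,0,0,0,0,0,0,8,0,0,0,0,0,0,8,0,0,0,0,0,0,8,0,0,0,0,0,0,8,0,0,0,0,0,0,8,0,0,0,0,0,0,8,0,0,0,0,0,0,8,0,0,0,0,0,0,8,0,0,0,0,0,0,8,0,0,0,0,0,0,0]'

```text
t: 5.32
tcp_pos: [0.5696, 0.2604, 0.1527]
tool_rot: [0.0, 0.674, 0.739, -0.0]
ft_force: [4.5, -3.2, -9.5]
grip_width: 0.0119
gripper_force: 30.0
```

Emit:
send_rows --deltas '[0,0,0,0.3,0,0,0,0,0,0,0.3,0,0,0,0,0,0,0.2,0,0,0,0,0,0,0,0,0,0]'

```text
t: 5.82
tcp_pos: [0.5696, 0.2603, 0.1447]
tool_rot: [0.0, 0.674, 0.739, -0.0]
ft_force: [3.8, -3.9, -7.7]
grip_width: 0.0119
gripper_force: 30.0
```

Emit:
send_rows --deltas '[0,0,0,0.15,0,0,0,0,0,0,0,0,0,0]'

```text
t: 6.08
tcp_pos: [0.5697, 0.2604, 0.1442]
tool_rot: [0.001, 0.674, 0.739, -0.0]
ft_force: [3.1, -4.2, -3.9]
grip_width: 0.0117
gripper_force: 30.0
```

Emit:
send_rows --deltas '[0.3,0,0,0,0,0,0,0.4,0,0,0,0,0,0,0.4,0,0,0,0,0,0,0.4,0,0,-3,0,0,0,0.6,0,0,-4,0,0,0,0.8,0,0,-5,0,0,0,0.8,0,0,-4,0,0,0]'

```text
t: 6.95
tcp_pos: [0.5695, 0.2614, 0.306]
tool_rot: [0.0, 0.674, 0.739, 0.001]
ft_force: [-0.5, 0.3, -0.7]
grip_width: 0.0635
gripper_force: 0.0
```

Run:
```python
from h import *
st=monitor.sense();print(st['tcp_pos'],st['q'].round(3),st['tool_rot'].round(4))
t=shot('top','top1'); w=shot('wrist','w3')
a=cv2.resize(t['frame'][180:260,165:295,::-1],None,fx=4,fy=4,interpolation=cv2.INTER_CUBIC)
b=cv2.resize(w['frame'][:,:,::-1],(520,325))
cv2.imwrite('pics/c5.png',np.vstack([a,b])[:600])
```

```text
[0.56952904 0.2614299  0.30596124] [4.120e-01 3.650e-01 1.269e+00 1.000e-03 1.505e+00 3.190e-01] [1.000e-04 6.737e-01 7.390e-01 1.200e-03]
```

View pics/c5.png

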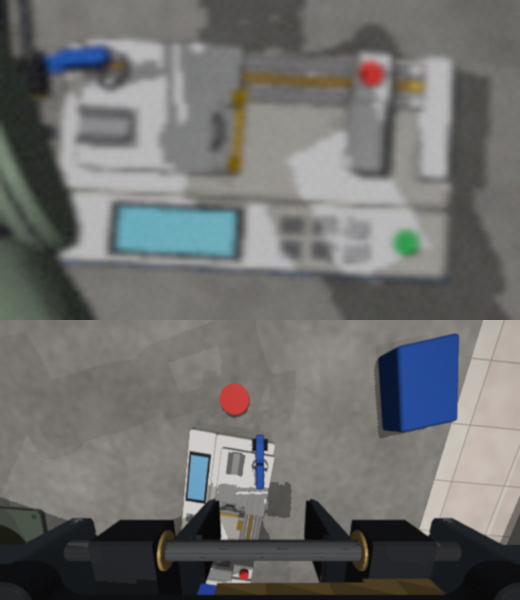

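The clamp is parked pointing to the pump's +y, both in the top view (blue bar at c5 (75,60)) and in the wrist view. Now the syringe.

Emit:
send_rows --deltas '[0.8,-3.25,-4.65,-0.8,0,0,0,0.8,-3.25,-4.65,-0.8,0,0,0,0.8,-3.25,-4.65,-0.8,0,0,0,0.8,-5.4,-0.72,0,0,0,0,0.8,-5.4,-0.72,0,0,0,0,0.8,-5.4,-0.72,0,0,0,0,0.8,-5.4,-0.72,0,0,0,0,0.8,-5.4,-0.72,0,0,0,0,0.8,-5.4,-0.72,0,0,0,0,0.8,-5.4,-0.72,0,0,0,0,0.8,-5.4,-0.72,0,0,0,0,0.8,-5.4,-0.72,0,0,0,0]'

```text
t: 8.55
tcp_pos: [0.4194, -0.3402, 0.3267]
tool_rot: [-0.001, 0.674, 0.739, 0.0]
ft_force: [0.4, 0.0, -0.8]
grip_width: 0.0731
gripper_force: 0.0
```

Emit:
send_rows --deltas '[0.8,0,0,2,0,0,-8.67,0.8,0,0,2,0,0,-8.67,0.8,0,0,2,0,0,-8.67,0.8,0,0,0,0,0,0]'

```text
t: 9.05
tcp_pos: [0.4189, -0.3379, 0.2654]
tool_rot: [-0.002, 0.491, 0.871, 0.001]
ft_force: [0.0, -0.2, 0.1]
grip_width: 0.0729
gripper_force: 0.0
```

Run:
```python
from h import *
w=shot('wrist','w4')
st=monitor.sense();print(st['tcp_pos'],st['q'].round(3),st['tool_rot'].round(4))
pr=proj(w,np.array([[.4678,-.3962,.0145],[.4027,-.2892,.0145],[.448,-.364,.0145]]));print(pr.round(0))
c=pr[2].astype(int);print(c)
x0=max(0,c[0]-100);y0=max(0,c[1]-75);print('crop',x0,y0)
cv2.imwrite('pics/c6.png',cv2.resize(w['frame'][y0:y0+150,x0:x0+200,::-1],None,fx=4,fy=4,interpolation=cv2.INTER_CUBIC))
```

```text
[ 0.41951518 -0.33838533  0.2667257 ] [-0.7    0.234  1.551  0.     1.358 -1.244] [-9.000e-04  4.914e-01  8.710e-01  4.000e-04]
[[331. 222.]
 [331. 141.]
 [331. 199.]]
[330 199]
crop 230 124
```

View pics/c6.png

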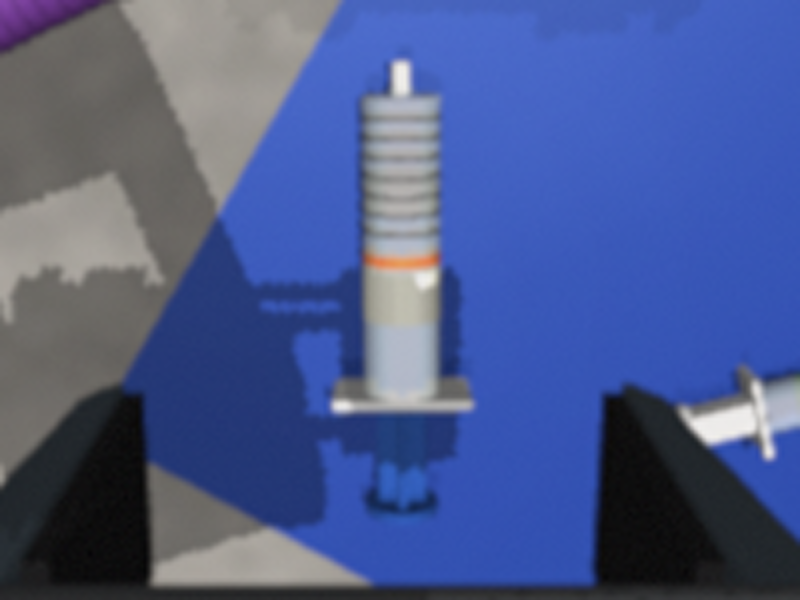

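The syringe is upright in the view: nozzle tip at c6 (400,60), flange face top edge about (402,400) and bottom edge at y≈378.

Run:
```python
from h import *
w=dict(np.load('pics/w4.npz'))
c=lambda x,y,z: ray(w,(x+.5)/4-.5+230,(y+.5)/4-.5+124,z)
print(w['T'][:3,3])
N=c(400,60,.0145)
for F in (c(402,378,0),c(402,400,.029),c(402,389,.0145)): print(F, np.linalg.norm((F-N)[:2]))
F=c(402,389,.0145); d=(N-F)/np.linalg.norm(N-F); print('N',N,'ang',np.degrees(np.arctan2(d[1],d[0])),'syr',F+d*.038,'barrel mid',c(402,260,.029))
```

```text
[ 0.37836606 -0.27140547  0.4364976 ]
[ 0.46623934 -0.39486623  0.        ] 0.12703288601574061
[ 0.46503137 -0.39421454  0.029     ] 0.1258419365387573
[ 0.46571103 -0.39466378  0.0145    ] 0.12658169857971924
N [ 0.39892291 -0.28713576  0.0145    ] ang 121.8453614909641 syr [ 0.44566114 -0.36238372  0.0145    ] barrel mid [ 0.43642329 -0.34756082  0.029     ]
```

Emit:
send_rows --deltas '[0.6,-1.8,0.5,4,0,0,-0.7,0.6,-1.8,0.5,4,0,0,0,0.6,0,0,5,0,0,0,0.6,0,0,5,0,0,0,0.6,0,0,4,0,0,0,0.6,0,0,2,0,0,0,0.6,0,0,1.5,0,0,0,0.6,0,0,0.5,0,0,0,0.6,0,0,0,0,0,0]'

```text
t: 10.22
tcp_pos: [0.4477, -0.3646, 0.008]
tool_rot: [0.001, 0.485, 0.874, -0.0]
ft_force: [0.2, -0.1, 0.4]
grip_width: 0.0545
gripper_force: 0.0
```

Run:
```python
from h import *
st=monitor.sense();print(st['tcp_pos'],st['tool_rot'].round(4),st['ft_force'])
```

```text
[ 0.44768221 -0.36456221  0.00795833] [ 6.000e-04  4.851e-01  8.744e-01 -0.000e+00] [ 0.17657252 -0.11878285  0.44147936]
```

Emit:
send_rows --deltas '[0.6,0,0,0.5,0,0,0,0.6,0,0,0,0,0,0,0.2,0,0,0,0,0,0,0.2,0,0,0,0,0,0,0,0,0,0,0,0,0,0,0,0,0,0,0,0,0,0,0,0,0,0,0,0,0,0,0,0,0]' --grip_force 45

```text
$.deltas: bad value
```

Emit:
send_rows --deltas '[0.6,0,0,0.5,0,0,0,0.6,0,0,0,0,0,0,0,0,0,0,0,0,0,0,0,0,0,0,0,0,0,0,0,0,0,0,0,0,0,0,0,0,0,0]' --grip_force 45

```text
t: 10.98
tcp_pos: [0.4473, -0.3642, 0.0025]
tool_rot: [0.0, 0.485, 0.875, 0.0]
ft_force: [-1.0, 0.6, 1.2]
grip_width: 0.0283
gripper_force: 45.0
```

Emit:
send_rows --deltas '[0,0,0,-1,0,0,0,0,0,0,-4,0,0,0,0,0,0,-5,0,0,0,0,0,0,-5,0,0,0,0,0,0,-5,0,0,0,0,0,0,-5,0,0,0]'

```text
t: 11.72
tcp_pos: [0.4468, -0.364, 0.2547]
tool_rot: [0.0, 0.485, 0.875, -0.0]
ft_force: [-0.1, -0.5, -0.7]
grip_width: 0.0284
gripper_force: 45.0
```

Emit:
send_rows --deltas '[0,4.54,2.54,0,0,0,0,0,4.54,2.54,0,0,0,0,0,4.54,2.54,0,0,0,0,0,4.54,2.54,0,0,0,0,0,4.54,2.54,0,0,0,0,0,4.54,2.54,0,0,0,0,0,4.54,2.54,0,0,0,0,0,0,0,0,0,0,9.15,0,0,0,0,0,0,9.15,0,0,0,0,0,0,9.15,0,0,0,0,0,0,9.15,0,0,0,0,0,0,0]'

```text
t: 13.22
tcp_pos: [0.4294, -0.0005, 0.2528]
tool_rot: [0.0, 0.734, 0.679, 0.0]
ft_force: [0.8, 0.0, -1.2]
grip_width: 0.0281
gripper_force: 45.0
```

Run:
```python
from h import *
w=shot('wrist','w5')
st=monitor.sense();print(st['tcp_pos'],st['tool_rot'].round(4),st['ft_force'],st['grip_width'])
q=st['tool_rot'];print(2*np.degrees(np.arctan2(q[2],q[1]))-90)
```

```text
[ 0.42941099 -0.0005215   0.25276838] [1.000e-04 7.341e-01 6.791e-01 1.000e-04] [ 0.38773732  0.08910817 -0.16857638] 0.028268410123971667
-4.4578450742935445
```

Emit:
send_rows --deltas '[0,4.18,1.55,0,0,0,0,0,4.18,1.55,0,0,0,0,0,4.18,1.55,0,0,0,0,0,4.18,1.55,0,0,0,0,0,4.18,1.55,0,0,0,0.3,0,0,0,4,0,0,0,0,0,0,4,0,0,0,0,0,0,2,0,0,0,0,0,0,1,0,0,0,0,0,0,0,0,0,0]' --grip_force 55

```text
t: 14.52
tcp_pos: [0.5237, 0.2015, 0.1424]
tool_rot: [-0.0, 0.736, 0.676, -0.0]
ft_force: [0.0, 0.3, -1.0]
grip_width: 0.0281
gripper_force: 55.0
```

Run:
```python
from h import *
w=shot('wrist','w6'); t=shot('top','top6')
st=monitor.sense();print(st['tcp_pos'],st['tool_rot'].round(4),st['ft_force'],st['grip_width'])
q=st['tool_rot'];print(2*np.degrees(np.arctan2(q[2],q[1]))-90)
a=cv2.resize(w['frame'][120:300,160:480,::-1],None,fx=2.5,fy=2.5,interpolation=cv2.INTER_CUBIC)
cv2.imwrite('pics/c7.png',a)
```

```text
[0.52441806 0.2017884  0.14351617] [4.000e-04 7.366e-01 6.763e-01 1.000e-03] [-0.20932785 -0.83137476 -0.81788577] 0.02808288738090854
-4.8837418709458404
```

View pics/c7.png

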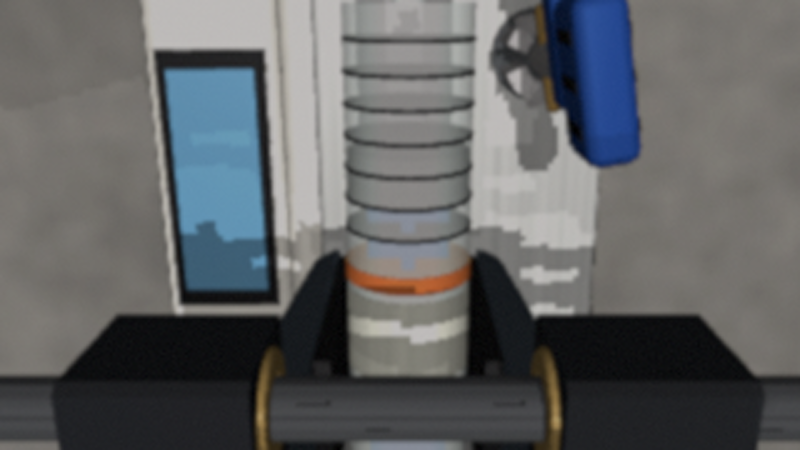

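The clear barrel is held straight between the fingers (c7 x≈345–470), with the orange band at y≈275. The parked clamp at (600,80) is clear to the right. I'll descend with force checks.

Emit:
send_rows --deltas '[0,0,-0.1,1,0,0,0,0,0,0,0.6,0,0,0,0,0,0,0.4,0,0,0,0,0,0,0,0,0,0]'

```text
t: 15.12
tcp_pos: [0.5229, 0.2023, 0.1225]
tool_rot: [-0.0, 0.737, 0.676, 0.001]
ft_force: [0.1, 2.3, -0.8]
grip_width: 0.0279
gripper_force: 55.0
```

Emit:
send_rows --deltas '[0,0,0,0.3,0,0,0,0,0,0,0.3,0,0,0,0,0,0,0,0,0,0]'

```text
t: 15.5
tcp_pos: [0.5238, 0.2023, 0.1173]
tool_rot: [0.0, 0.737, 0.676, 0.002]
ft_force: [0.8, 3.0, 3.5]
grip_width: 0.0278
gripper_force: 55.0
```

Emit:
send_rows --deltas '[0,0,0,0.3,0,0,0,0,0,0,0.3,0,0,0,0,0,0,0,0,0,0]'

```text
t: 15.88
tcp_pos: [0.5227, 0.2018, 0.1099]
tool_rot: [-0.0, 0.737, 0.676, 0.0]
ft_force: [0.8, 3.3, -0.1]
grip_width: 0.0281
gripper_force: 55.0
```

Emit:
send_rows --deltas '[0,0,0,0.3,0,0,0,0,0,0,0.3,0,0,0,0,0,0,0.2,0,0,0,0,0,0,0,0,0,0]'

```text
t: 16.38
tcp_pos: [0.5224, 0.2016, 0.102]
tool_rot: [-0.0, 0.737, 0.676, -0.0]
ft_force: [0.3, 3.3, -1.7]
grip_width: 0.0282
gripper_force: 55.0
```

Emit:
send_rows --deltas '[0,0,0,0.2,0,0,0,0,0,0,0.1,0,0,0,0,0,0,0,0,0,0]'

```text
t: 16.75
tcp_pos: [0.5227, 0.2017, 0.0994]
tool_rot: [-0.0, 0.737, 0.676, 0.0]
ft_force: [0.5, 3.1, 0.1]
grip_width: 0.028
gripper_force: 55.0
```

Emit:
send_rows --deltas '[0,0.1,0,0.1,0,0,0,0,0.1,0,0,0,0,0,0,0,0,0,0,0,0]'

```text
t: 17.12
tcp_pos: [0.5229, 0.2037, 0.0984]
tool_rot: [-0.0, 0.737, 0.676, 0.0]
ft_force: [-0.2, 3.0, -0.7]
grip_width: 0.0281
gripper_force: 55.0
```

Emit:
send_rows --deltas '[0,0.1,0,0.1,0,0,0,0,0,0,0,0,0,0]'

```text
t: 17.38
tcp_pos: [0.523, 0.204, 0.0981]
tool_rot: [0.001, 0.736, 0.677, -0.0]
ft_force: [-1.8, 0.6, 4.4]
grip_width: 0.028
gripper_force: 55.0
```

Emit:
send_rows --deltas '[0,0,0,0.05,0,0,0,0,0,0,0,0,0,0]'

```text
t: 17.62
tcp_pos: [0.523, 0.204, 0.0981]
tool_rot: [0.001, 0.736, 0.676, -0.0]
ft_force: [-2.6, -0.1, 6.9]
grip_width: 0.0283
gripper_force: 55.0
```

Emit:
send_rows --deltas '[0.25,0,0,0,0,0,0,0.35,0,0,0,0,0,0,0.5,0,0,0,0,0,0,0.5,0,0,0,0,0,0,0.5,0,0,-2,0,0,0,0.5,0,0,-4,0,0,0,0.5,0,0,-5,0,0,0,0.5,0,0,-5,0,0,0]'

```text
t: 18.62
tcp_pos: [0.5227, 0.2044, 0.2581]
tool_rot: [-0.0, 0.737, 0.676, -0.0]
ft_force: [0.7, 0.3, -0.3]
grip_width: 0.0457
gripper_force: 0.0
```

Run:
```python
from h import *
w=shot('wrist','w7'); t=shot('top','top7'); t0=dict(np.load('pics/top0.npz'))
st=monitor.sense();print(st['tcp_pos'],st['ft_force'],st['grip_width'],w['T'][:3,3])
# seated predictions: orange band ~ 49 mm from the flange, flange wings, nozzle
import fit
p=fit.p
for n,l in(('flange wing L top',(-12,-2,124)),('flange R',(42,-2,124)),('nozzle',(15,126,110)),('thumb',(15,-49,124)),('prongR tip',(39,-14,126))):
    l=np.array(l,float); l[1]+=p[3]*1000; P=fit.world(p,l); print(n,P.round(3),proj(w,P)[0].round(1),proj(t,P)[0].round(1))
hsv=cv2.cvtColor(w['frame'],cv2.COLOR_RGB2HSV)
for nm,lo,hi in(('orange',(5,150,120),(14,255,255)),('yellow',(18,120,80),(32,255,255)),('blue',(105,150,60),(125,255,255))):
    m=cv2.inRange(hsv,lo,hi); k,_,S,C=cv2.connectedComponentsWithStats(m)
    print(nm,[(S[i].tolist()) for i in range(1,k) if S[i,4]>15])
```

```text
[0.52575456 0.20553599 0.26292515] [ 1.18609962 -0.28814797  0.74452895] 0.045738135533927644 [0.52909361 0.28257311 0.42883038]
flange wing L top [0.492 0.17  0.124] [299.6 225.1] [220.7 221.7]
flange R [0.546 0.165 0.124] [346.8 224.9] [222.2 202.6]
nozzle [0.53  0.295 0.11 ] [322.7 107.7] [177.7 210. ]
thumb [0.515 0.12  0.124] [323.4 262. ] [238.1 213.1]
prongR tip [0.542 0.153 0.126] [344.2 235.3] [226.3 203.8]
orange [[312, 175, 23, 4, 51], [511, 298, 5, 14, 34]]
yellow [[353, 213, 6, 58, 264], [341, 227, 8, 11, 77], [300, 228, 7, 10, 70], [407, 266, 8, 43, 164], [232, 273, 5, 13, 47], [231, 288, 8, 21, 85]]
blue [[558, 0, 82, 45, 2506], [352, 78, 25, 83, 1013], [316, 229, 16, 31, 402], [314, 259, 20, 4, 40]]
```

Run:
```python
from h import *
import fit
p=fit.p; w=dict(np.load('pics/w7.npz'))
for n,l in(('band',(15,54.7,124.5)),('band if 12mm high',(15,54.7,136.5)),('prong tip back shut',(39,-13.3,126)),('tip back, flange in',(39,-16.8,126)),('lip shut',(39,-.5,114)),('lip in',(39,-4,114)),('fl top front',(15,0,124.5)),('fl top back',(15,-4,124.5)),('thumb back top',(15,-51,124.5))):
    l=np.array(l,float); l[1]+=p[3]*1000; print(n,proj(w,fit.world(p,l))[0].round(1))
f=w['frame'].astype(int)
for u in (303,308,323,338,344): print(u,[tuple(f[v,u]) for v in range(212,244,1)])
```

```text
band [323.  176.2]
band if 12mm high [323.  178.4]
prong tip back shut [344.2 234.8]
tip back, flange in [344.1 237.6]
lip shut [343.6 220.7]
lip in [343.6 223.5]
fl top front [323.2 223.5]
fl top back [323.2 226.8]
thumb back top [323.4 263.7]Traceback (most recent call last):
  File "<stdin>", line 6, in <module>
KeyError: 'frame'
```

Run:
```python
from h import *
import fit
p=fit.p; w=dict(np.load('pics/w7.npz'))
b=np.array([57,95+p[3]*1000,0])
for lift in(14,0):
  for tw in(1.40,1.2,1.6):
    R=np.array([[np.cos(tw),np.sin(tw)],[-np.sin(tw),np.cos(tw)]])
    q=[]
    for x,y,z in[(sx,sy,z) for sx in(-18,18) for sy in(-6,6) for z in(133,155)]+[(-57,sy,z) for sy in(-6,6) for z in(121,133)]:
        q.append(fit.world(p,b+np.array([*(R@[x,y]),z+lift])))
    u=proj(w,np.array(q)); print(lift,tw,u.min(0).round(1),u.max(0).round(1))
t=dict(np.load('pics/top7.npz'));t0=dict(np.load('pics/top0.npz'))
d=cv2.absdiff(t['f'],t0['f']).max(2)
for n,(x,y,h) in dict(stand=(314,160,18),saline=(337,231,12),small=(386,182,14),reel=(162,220,12),brown=(296,112,20),purple=(411,302,22)).items():
    print(n,(d[y-h:y+h,x-h:x+h]>40).sum())
```

```text
14 1.4 [350.2  75.7] [378.8 162.1]
14 1.2 [339.  78.] [382.3 162.3]
14 1.6 [358.8  75.8] [377.9 161.4]
0 1.4 [348.9  77.9] [376. 160.]
0 1.2 [338.3  80.1] [379.4 160.2]
0 1.6 [357.2  77.9] [375.1 159.4]
stand 0
saline 0
small 0
reel 259
brown 0
purple 0
```

Run:
```python
from h import *
def red(n):
    s=dict(np.load(f'pics/{n}.npz')); m=cv2.inRange(cv2.cvtColor(s['f'],cv2.COLOR_RGB2HSV)if 0 else cv2.cvtColor(s['f'],cv2.COLOR_BGR2HSV),(115,150,60),(125,255,255))
    k,_,S,C=cv2.connectedComponentsWithStats(m)
    for i in range(1,k):
        if S[i,4]>100: print(n,S[i],ray(s,*C[i],.018).round(3))
for n in('top0','w1','top7','w7'): red(n)
```

```text
top0 [152 212  20  17 266] [0.51  0.369 0.018]
top0 [485 228  10  19 155] [ 0.436 -0.616  0.018]
w1 [405 151  35  32 886] [0.51  0.369 0.018]
w1 [225 220  13  11 108] [0.594 0.026 0.018]
top7 [152 213  19  16 154] [0.503 0.374 0.018]
top7 [485 228  10  19 154] [ 0.436 -0.616  0.018]
w7 [ 283   27   42   49 1600] [0.511 0.37  0.018]
```

The reel hasn't moved; the top-view difference there is the arm partly covering it. Everything is in place and the hand is clear, so I'm handing in.

```bash
python3 -c "
from h import *
print(arm.hand_in())"
```

```text
the job is handed in; nothing more can be done
None
```

I handed the job in at about 19 s: the clamp is parked in its rest notch, the syringe is seated nozzle-out with its flange behind the yellow retainer, and the gripper is clear; camera and force readings agree, the stand, bottle, small syringe and reel show no movement, and the pusher was never touched.

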